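Change the stone in the sharpening holder

ROBOT

A 6-joint arm with a two-finger parallel gripper is mounted at the origin on the work surface; the furniture and walls round the work are solid. World frame = base frame: x ahead of the robot, y to its left, z up, the work surface at z = 0. Lengths are in m, angles in rad, forces in N, time in s.
With the tool pointing down it reaches from about 0.3 to 0.85 m from the base axis. Payload 4.2 kg.
Tool frame: the origin (TCP) lies at the very end of the fingers, on their centre line; the grasp point (between the pads) lies 19 mm behind it; z points along the fingers, y is the line along which they close (so a half turn about z gives the same grasp; the last joint's range is limited). The gripper opens to 91 mm and grips with 3 to 60 N. Pads are 32 mm wide; open, the fingers measure 118 mm over their backs; the gripper's body (76 mm by 178 mm) begins 60 mm behind the grasp point.
Start: joints at [1.085, 0.32, 1.565, -0, 1.257, -0.02], TCP at [0.258, 0.514, 0.214] pointing down, gripper open.
Joint ranges: [-3.11, 3.11], [-0.84, 2.01], [0.21, 2.61], [-1.34, 4.49], [0.05, 2.63], [-2.56, 2.56]. Speed limits (rad/s): [2.57, 2.57, 3.14, 3.14, 3.14, 3.14].

INTERFACE

Orientations are given as [roll, pitch, yaw] about the fixed x, y, z axes, in that order (R = Rz(yaw) Ry(pitch) Rx(roll)).
In Python, from cell import ctrl gives the robot as it stands. Calls block until the motion is done:
- ctrl.movep(position, orientation): joint-space move of the TCP to a pose.
- ctrl.line_to(position, frame=None, feed=0.15, f_stop=None): straight line of the TCP; frame=None keeps the orientation; feed is the mean speed in m/s. With f_stop (N) it stops when the force on the tool has changed by that much, and returns True; else False.
- ctrl.movej(angles): joint-space move.
- ctrl.grip(opening, strength=None): finger opening in m; strength is the grip in N (None keeps the last); returns when the fingers have stopped.
- ctrl.dwell(seconds).
- ctrl.ik(position, orientation): joint angles nearest the present ones, or None.
- ctrl.get_obs(): the state.
- ctrl.get_image(name): name is "scene" or "top"; returns the picture (384x512x3 uint8, red, green, blue); there is no depth.
- ctrl.camera_info(name): a dict with "K" (3x3 intrinsics, pixels), "T" (4x4, takes a point from camera to world coordinates). Camera axes: x right, y down, z forward; pixel columns grow to the right and rows downward; lengths in m; the calibration is good to about 2 mm. A picture is of the moment at which its call begins. camera_info takes no time and is no camera call.
A pose or a line that the arm cannot do raises ctrl.Unreachable and nothing moves.
- ctrl.finish_job(): hands the job in; it is judged then, once.
Trained networks look in the newest picture that a camera, given by its name, has taken for a name from the list of things; names that differ only in an ending like _2 or _b are one class to them, and where a whole thing is asked for, a point or a joint stands for the part that bears it (a point fixed in the world has none). Each returns a list of dicts, best first, with "confidence" (0 to 1); they miss things now and then, are a little off and sometimes report something else, mostly with a low value. They report only what shows in the picture. A call takes as long as a camera call.
- ctrl.recognise(camera, target): "at" ([column, row] in pixels, amid what is visible of it).
The state is a dict: "time_s": time; "joint_positions": joint angles; "joint_vel": joint speeds; "joint_efforts": joint torques, N m; "tcp_pos": TCP position; "ee_rot": TCP orientation; "wrist_force": force on the tool from outside, world axes, zero at the start; "torque": the same for the moment, N m; "finger_gap": finger opening in m; "gripper_force": force on a finger pad.
Only numpy, scipy, OpenCV 4.12 (cv2) and the standard library are available. Lean on these libraries where they do the work, as an engineer would, in place of code of your own. Each camera call takes 0.05 s, during which the arm holds its last target. There are 200 camera calls.

TASK

Change the stone in the sharpening holder: the short slate slip now in it goes back to the stone tray, and the long rubbing bar from the rear rests of the tray goes into the holder. The carton and the sanding block stand on the tray right in front of the bar, so first set both aside on the spare board; slide the holder's jaw open far enough for the bar, lay the bar flat on the bed and slide the jaw up until the bar is held snugly between jaw and fixed stop, and lay the slip flat and straight on the tray's rear rests where the bar was. Finally stand the carton and the sanding block back on the tray's front ledge, each upright and straight in the place where it stood at the start.

Things in the scene. Friction and masses are not known exactly. Their poses are not given: they have to be found in the camera images.
- tray: Fixed plywood stone tray 134x246x12 mm; origin: centre of underside, y along its length, +x to the rear. Front ledge: top z 12, x -59 to -6, lip in front (top z 22). Two rear rests: x -6 to 60, |y| 44 to 108, top z 22, with stops 8 mm higher at the ends (|y| 96) and rear (x 52); open between them for fingers. A stone lies across both rests, length along y, middle near x 23, y 0.
- holder: Fixed sharpening-stone holder, 74x238 mm; origin: centre of underside, y along its length. Grey bed 34 mm wide along its middle, top z 24; base z 10, rods beside the bed reach z 20. Fixed steel stop at the -y end: face y -108, top z 35. Sliding jaw at the +y end, its block's top z 35. Stones lie flat on the bed, length along y; against the stop the bar's middle is at y -24, the slip's at -41.
- jaw (a joint): Slide of the holder's jaw, m: 0 fully open (196 mm from stop face to jaw face), growing as it closes towards the fixed stop, to 0.068. Gap = 196 mm minus this value: 0.028 holds the 168 mm bar, 0.062 the 134 mm slip. Starts about 0.05, with a little play. Stays where left; about 3 N move it, pinched by its tab or pushed.
- jaw_tab (a point): Grip tab on the sliding jaw: upright dark steel, 12 mm thick (holder's x), 20 mm long (holder's y), from 34 to 60 mm above the bench. The point is in its middle, 48 mm above the bench, 14 mm behind the jaw's face; axes as the holder's.
- board: Spare board for setting things aside: plain wooden slab 240x132x18 mm with cut corners, fixed flat on the bench, empty at the start. Origin: centre of underside, x along its length. Board and holder lie on opposite sides of the tray; which is on the left varies.
- bar: Long grey carborundum rubbing bar, 42x168x16 mm, 0.19 to 0.3 kg, at the start flat on the tray's rear rests. Origin: centre of underside, y along its length, z up.
- slip: Short dark slate slip with rounded corners, 46x134x16 mm, 0.15 kg, at the start flat on the holder's bed between stop and jaw. Origin: centre of underside, y along its length, z up.
- carton: Red carton 35x106x52 mm (x, y, z), 0.08 to 0.14 kg, standing on the tray's front ledge, length along the tray's, in its left or right half (varies), about 15 mm from the sanding block. Origin: centre of underside, z up. Its top (64 mm above the bench) stands 26 mm above the top of the bar close behind it.
- block: Brown cork sanding block, about 0.09 kg, standing on its long edge on the tray's front ledge in the half beside the carton: 26 mm thick (x, across the tray), 95 mm long (y, along the tray), 58 mm high (z, up). Origin: centre of its underside as it stands. Its top starts 70 mm above the bench, 32 mm above the top of the bar close behind it.

How it is judged:
On the way:
1. the carton and the sanding block are both set aside on the spare board (x of carton in the frame of board between -0.12 and 0.12 m and y of carton in the frame of board between -0.066 and 0.066 m and z of carton in the frame of board between 0.012 and 0.06 m and x of block in the frame of board between -0.12 and 0.12 m and y of block in the frame of board between -0.066 and 0.066 m and z of block in the frame of board between 0.012 and 0.06 m), for 0.2 s.
At the end, for the whole second after the job is handed in: Bar flat on the holder's bed, centred within 10 mm, at most 3 mm play between jaw and stop; slip flat and straight on the tray's rests within 13 mm across, 18 mm along; carton and sanding block upright, straight, within 15 mm of where they stood; all released, at rest (value of joint jaw above 0.0245 m and x of bar in the frame of holder between -0.01 and 0.01 m and y of bar in the frame of holder between -0.03 and -0.018 m and z of bar in the frame of holder between 0.021 and 0.027 m and angle between the z axis of bar and the z axis of holder, either way round below 0.06 rad and angle between the y axis of bar and the y axis of holder, either way round below 0.1 rad and x of slip in the frame of tray between 0.01 and 0.037 m and y of slip in the frame of tray between -0.018 and 0.018 m and z of slip in the frame of tray between 0.019 and 0.026 m and angle between the z axis of each of slip, carton, block and the z axis of tray, either way round below 0.06 rad and angle between the y axis of slip and the y axis of tray, either way round below 0.14 rad and distance of each of carton, block from where it was at the start of the episode below 0.015 m and angle between the y axis of each of carton, block and the y axis of tray, either way round below 0.15 rad and linear speed of each of bar, slip, carton, block below 0.02 m/s); the robot touches nothing.
It also fails if it takes over 147 s, if anything falls off the work surface, if the arm or the gripper's body presses on something with over 40 N, if the wrist force passes 120 N, or if a joint passes its speed limit or range.

## Working session

There is one attempt and no reset: what is moved stays moved. The work goes in short steps, each a Python script; the robot and the scene stay as the last script left them, time stands still between calls to the robot, and variables do not carry over. Pictures are saved under pics/ and viewed, at most 14 in all, crops included, and the job is handed in when it is done.

```bash
mkdir -p pics; ls
cat > h.py <<'E'
import numpy as np, cv2
from cell import ctrl
def snap(cam,name,crop=None,s=1):
    im=ctrl.get_image(cam)[:,:,::-1]
    if crop: c0,r0,c1,r1=crop; im=im[r0:r1,c0:c1]
    if s!=1: im=cv2.resize(im,None,fx=s,fy=s,interpolation=cv2.INTER_CUBIC)
    cv2.imwrite(f'pics/{name}.png',im)
def p2w(cam,px,z):
    I=ctrl.camera_info(cam);K=np.array(I['K']);T=np.array(I['T'])
    d=T[:3,:3]@np.linalg.solve(K,[px[0],px[1],1.]);o=T[:3,3]
    return o+d*(z-o[2])/d[2]
def w2p(cam,P):
    I=ctrl.camera_info(cam);K=np.array(I['K']);T=np.linalg.inv(np.array(I['T']))
    P=np.atleast_2d(P)@T[:3,:3].T+T[:3,3]; q=P@K.T
    return q[:,:2]/q[:,2:]
E
python3 - <<'E'
from h import *
for c in('top','scene'):
    snap(c,c+'0',s=1.56)
    T=np.array(ctrl.camera_info(c)['T']);print(c,T.round(3).tolist())
    for t,z in dict(tray=.012,holder=.024,jaw=.03,jaw_tab=.048,board=.018,bar=.038,slip=.04,carton=.064,block=.07).items():
        try:
            for r in ctrl.recognise(c,t)[:2]: print(c,t,np.round(r['at'],0),round(r['confidence'],2),p2w(c,r['at'],z).round(3)[:2])
        except Exception as e: print(t,e)
o=ctrl.get_obs();print(o['time_s'],o['tcp_pos'],o['ee_rot'])
E
```

```text
pics
top [[0.021, -0.988, 0.155, 0.268], [-1.0, -0.019, 0.017, -0.012], [-0.014, -0.156, -0.988, 1.142], [0.0, 0.0, 0.0, 1.0]]
top tray [257. 181.] 0.96 [0.473 0.006]
top holder [374. 191.] 0.8 [ 0.45  -0.281]
top jaw [378. 184.] 0.53 [ 0.466 -0.29 ]
top jaw_tab [379. 188.] 0.79 [ 0.453 -0.287]
top jaw_tab [227. 194.] 0.4 [0.434 0.077]
top board [142. 199.] 0.8 [0.42  0.291]
top slip [377. 225.] 0.97 [ 0.366 -0.283]
top slip [375. 191.] 0.4 [ 0.448 -0.281]
top carton [227. 194.] 0.94 [0.431 0.076]
top block [277. 190.] 0.57 [ 0.44  -0.042]
scene [[0.848, 0.355, -0.394, 0.872], [0.53, -0.589, 0.61, -0.666], [-0.016, -0.726, -0.687, 0.817], [0.0, 0.0, 0.0, 1.0]]
scene tray [274. 221.] 0.61 [ 0.508 -0.042]
scene holder [193. 289.] 0.7 [ 0.466 -0.29 ]
scene jaw [190. 285.] 0.96 [ 0.459 -0.289]
scene jaw_tab [190. 285.] 0.67 [ 0.468 -0.297]
scene board [311. 137.] 0.8 [0.437 0.274]
scene bar [281. 198.] 0.82 [0.495 0.009]
scene slip [157. 261.] 0.8 [ 0.369 -0.282]
scene slip [249. 201.] 0.39 [ 0.437 -0.041]
scene carton [276. 172.] 0.81 [0.453 0.055]
scene block [245. 202.] 0.58 [ 0.449 -0.071]
1.0 [0.25824058 0.51374772 0.21398236] [3.14149109e+00 7.42625925e-06 2.67581103e+00]
```

View pics/top0.png

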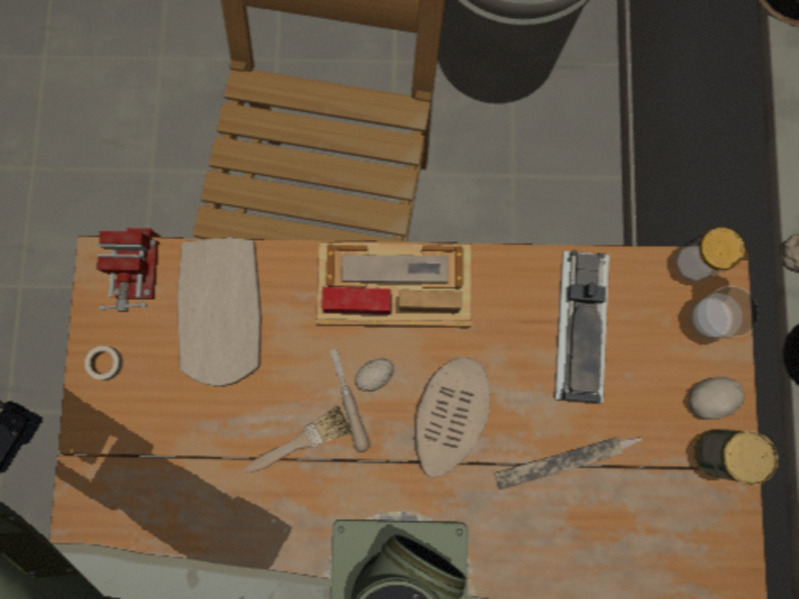

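View pics/scene0.png

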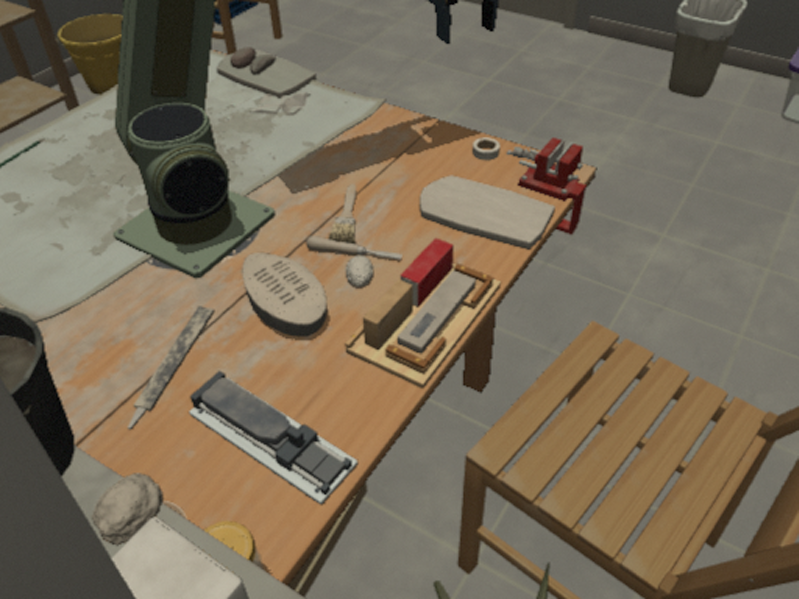

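The top view (up = +x, left = +y) shows the tray at about (255,182) px raw, with the carton at (228,192) on the left and the cork block at (276,192) on the right. The bar is at (253,171). The holder is at (373,210) with its jaw end far away, and the board is at (141,200). Next I'll get corner positions from enlarged crops.

Run:
```python
from h import *
im=ctrl.get_image('top')[:,:,::-1]
def crop(c0,r0,c1,r1,s):
    a=cv2.resize(im[r0:r1,c0:c1],None,fx=s,fy=s,interpolation=cv2.INTER_CUBIC)
    for c in range((c0+9)//10*10,c1,10): cv2.putText(a,str(c),((c-c0)*s,8),0,.3,(255,255,255));cv2.line(a,((c-c0)*s,10),((c-c0)*s,16),(255,255,255))
    for r in range((r0+9)//10*10,r1,10): cv2.putText(a,str(r),(0,(r-r0)*s+4),0,.3,(255,255,255));cv2.line(a,(22,(r-r0)*s),(28,(r-r0)*s),(255,255,255))
    return a
cv2.imwrite('pics/tray1.png',crop(195,147,310,217,6))
cv2.imwrite('pics/hold1.png',np.rot90(crop(346,152,396,266,6)).copy())
```

```text
(no output)
```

View pics/tray1.png

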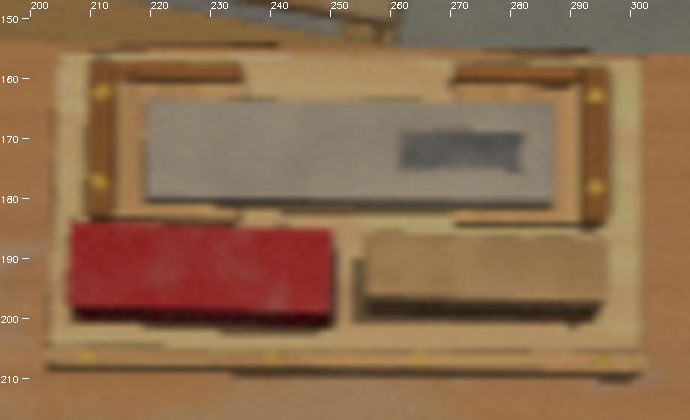

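View pics/hold1.png

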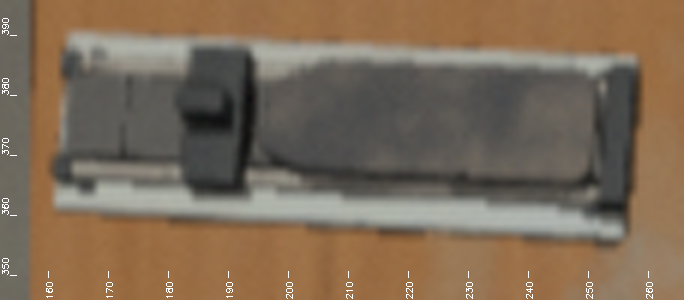

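Crop corners (raw px = 195+x/6, 147+y/6): carton top (75,222)–(331,314), block top (368,233)–(604,303), bar top (148,101)–(554,206). In the rotated holder crop, the base corners are (70,33), (637,57), (622,240) and (55,208), and the tab top is at about (205,100).

Run:
```python
from h import *
t=lambda p,z:p2w('top',(195+p[0]/6-.4,147+p[1]/6-.4),z)
g=lambda p,z:p2w('top',(346+(300-p[1])/6-.4,152+p[0]/6-.4),z)
def fit(n,C,f,z):
    P=np.array([f(c,z)[:2] for c in C]);(a,b,c,d)=P
    u=(b-a+c-d)/2;v=(a-d+b-c)/2
    print(n,P.mean(0).round(4),'L',np.linalg.norm(u).round(4),'W',np.linalg.norm(v).round(4),'dir',np.degrees(np.arctan2(u[1],u[0])).round(2))
fit('carton',[(75,222),(331,230),(331,314),(70,304)],t,.064)
fit('block',[(368,233),(607,237),(604,303),(366,295)],t,.070)
fit('bar',[(148,101),(554,103),(554,206),(146,200)],t,.038)
fit('tray',[(60,55),(643,55),(640,372),(45,366)],t,.015)
fit('holder',[(70,33),(637,57),(622,240),(55,208)],g,.010)
fit('slip',[(258,62),(592,73),(585,185),(258,174)],g,.040)
print('tab',g((205,100),.06),'stopface', g((607,125),.035),'jawface',g((250,120),.035))
# board edges from first view (1.56x): left/right long edges
b=lambda p:p2w('top',(p[0]/1.56,p[1]/1.56),.018)[:2].round(3)
for p in [(180,260),(255,240),(179,350),(260,350),(218,238),(218,385)]: print(p,b(p))
from itertools import product
for tgt in('carton','block','bar'):pass
```

```text
carton [0.4371 0.0734] L 0.1026 W 0.0333 dir -90.93
block [ 0.4385 -0.0391] L 0.0938 W 0.0255 dir -90.37
bar [0.4898 0.0162] L 0.1662 W 0.042 dir -89.52
tray [0.4698 0.0178] L 0.2446 W 0.1325 dir -89.22
holder [ 0.409  -0.2821] L 0.2358 W 0.0734 dir 176.16
slip [ 0.3731 -0.2787] L 0.1324 W 0.0445 dir 177.02
tab [ 0.45753215 -0.28473464  0.06      ] stopface [ 0.29989931 -0.27789688  0.035     ] jawface [ 0.44327854 -0.28261003  0.035     ]
(180, 260) [0.501 0.362]
(255, 240) [0.536 0.243]
(179, 350) [0.356 0.354]
(260, 350) [0.359 0.226]
(218, 238) [0.538 0.303]
(218, 385) [0.303 0.289]
```

```bash
cat >> h.py <<'E'
H=.15
def D(yaw): return [np.pi,0,np.radians(yaw)]
def gap(): o=ctrl.get_obs(); return round(o['finger_gap'],4),round(o['gripper_force'],1),np.round(o['wrist_force'],1).tolist(),round(o['time_s'],1)
def pick(x,y,z,yaw,opening,strength,h=H):
    ctrl.movep([x,y,h],D(yaw)); ctrl.grip(opening)
    ctrl.line_to([x,y,z],feed=.12); ctrl.grip(0.,strength); print('grip',gap())
    ctrl.line_to([x,y,h],feed=.15); print('up',gap())
def place(x,y,z,yaw,opening,h=H,f=None):
    ctrl.movep([x,y,h],D(yaw)); s=ctrl.line_to([x,y,z],feed=.1,f_stop=f)
    print('down',s,np.round(ctrl.get_obs()['tcp_pos'],4),gap())
    ctrl.grip(opening); ctrl.line_to([x,y,h],feed=.2); print('placed',gap())
E
python3 - <<'E'
from h import *
for p,y in [((.437,.073,.15),90),((.437,.073,.043),90),((.44,.29,.05),90),((.36,.29,.05),90),((.373,-.28,.026),-3.5),((.42,-.175,.005),-3.5),((.49,.016,.02),90),((.51,-.288,.04),-3.5)]:
    q=ctrl.ik(list(p),D(y)); print(p,y,None if q is None else np.round(q,2))
pick(.437,.0734,.043,90,.065,15)
place(.465,.293,.050,90,.065)
pick(.4385,-.039,.043,90,.06,15)
place(.375,.293,.050,90,.06)
snap('top','a',(90,140,420,280),2.4)
E
```

```text
(0.437, 0.073, 0.15) 90 [ 0.14  0.17  1.95 -0.    1.03  0.14]
(0.437, 0.073, 0.043) 90 [ 0.14  0.31  2.09 -0.    0.74  0.14]
(0.44, 0.29, 0.05) 90 [ 0.56  0.41  1.9  -0.    0.84  0.56]
(0.36, 0.29, 0.05) 90 [ 0.65  0.32  2.04 -0.    0.77  0.65]
(0.373, -0.28, 0.026) -3.5 [-0.67  0.37  2.06 -0.    0.72  0.96]
(0.42, -0.175, 0.005) -3.5 [-0.42  0.39  2.11 -0.    0.65  1.21]
(0.49, 0.016, 0.02) 90 [ 0.01  0.4   2.01 -0.    0.72  0.01]
(0.51, -0.288, 0.04) -3.5 [-0.53  0.49  1.77 -0.    0.88  1.1 ]
grip (0.0337, 14.9, [-0.3, 0.3, 1.2], 5.0)
up (0.0342, 14.9, [-0.3, 0.1, -1.7], 5.9)
down False [0.4655 0.2932 0.0506] (0.034, 15.0, [-0.7, -0.0, -1.2], 7.9)
placed (0.0649, 0.0, [-0.1, -0.6, -0.3], 9.2)
grip (0.0259, 15.0, [-1.0, -1.0, 1.9], 12.4)
up (0.026, 15.0, [-0.3, -0.3, -0.5], 13.3)
down False [0.3755 0.2933 0.0505] (0.0256, 15.0, [0.7, -0.3, -1.4], 15.7)
placed (0.0597, 0.0, [-0.1, 0.2, -0.2], 17.1)
```

View pics/a.png

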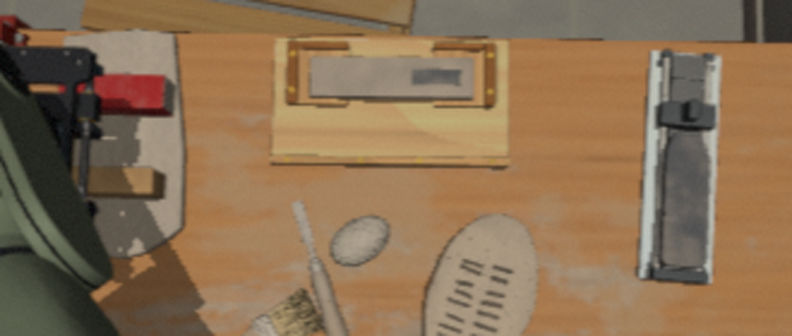

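Carton (140,95) and block (125,182) both stand on the board, and the tray front and the holder are clear. Next: open the jaw, take out the slip, and put the bar in.

Run:
```python
from h import *
a=np.radians(-3.6);u=np.array([np.cos(a),np.sin(a),0])
Y=-3.6
t=np.array([.4585,-.2850,.041])
ctrl.movep(t+[0,0,.09],D(Y)); ctrl.grip(.05)
print(ctrl.line_to(t,feed=.1,f_stop=15)); ctrl.grip(0.,25); print('tab',gap())
print(ctrl.line_to(t+.040*u,feed=.05,f_stop=25), ctrl.get_obs()['tcp_pos'].round(4),gap())
ctrl.grip(.05); ctrl.line_to(t+.040*u+[0,0,.1],feed=.2)
# slip out to bench
pick(.372,-.2795,.0245,Y,.075,20)
place(.42,-.175,.0045,0,.07)
snap('top','b',(200,140,420,280),3)
```

```text
False
tab (0.0114, 25.0, [-0.7, -3.8, -0.8], 21.3)
False [ 0.4983 -0.2889  0.0411] (0.0115, 25.0, [-1.7, -5.0, 0.2], 22.3)
grip (0.0448, 20.0, [-1.3, -1.4, 2.1], 26.6)
up (0.0449, 20.0, [-0.1, 0.5, -2.2], 27.5)
down False [ 0.4204 -0.1752  0.005 ] (0.0447, 20.0, [0.4, 0.3, -1.3], 29.7)
placed (0.0704, 0.0, [0.3, -0.5, 0.1], 31.1)
```

View pics/b.png

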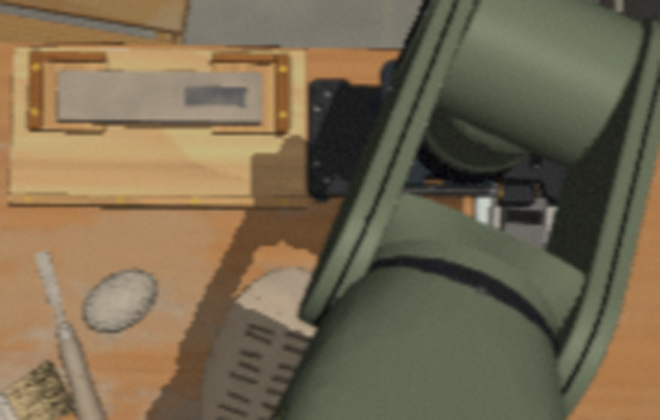

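The arm hides the slip and the holder, but the grip readings fit (slip 44.8 mm, tab 11.4 mm), and the bar is still on its rests at (150,97). Now the bar.

Run:
```python
from h import *
Y=-3.6;a=np.radians(Y);u=np.array([np.cos(a),np.sin(a),0])
pick(.4897,.0162,.0220,90,.07,30)
snap('top','x')  # timing only
p=np.array([.409,-.2821,0])-.017*u
place(p[0],p[1],.0250,Y,.06,f=12)
ctrl.movep([.44,.1,.2],D(90))
snap('top','c',(250,140,420,280),4)
```

```text
grip (0.0421, 30.0, [0.2, 0.5, 2.1], 34.2)
up (0.0418, 30.0, [0.2, 0.1, -3.4], 35.2)
down False [ 0.3925 -0.2814  0.0255] (0.0419, 30.0, [-0.1, 0.0, -2.4], 37.9)
placed (0.0598, 0.0, [0.1, -0.8, -0.5], 39.1)
```

View pics/c.png

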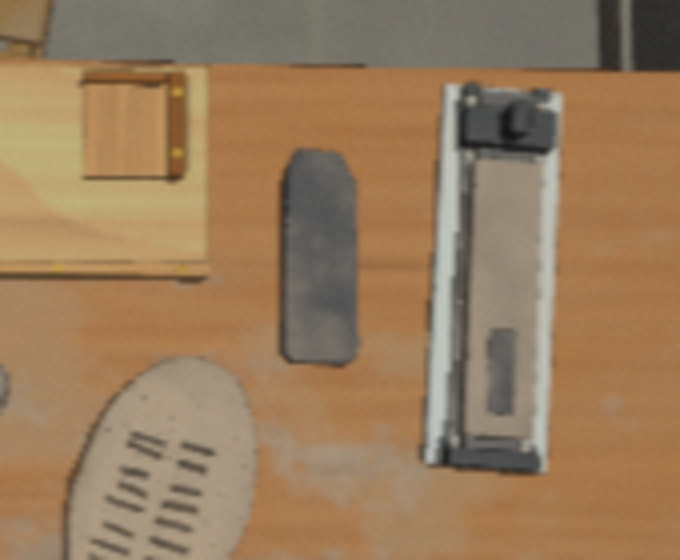

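The bar lies on the bed, crop (470,158)–(530,438), between stop and jaw. The slip is on the bench at about (320,256). Next: close the jaw, then move the slip to the tray.

Run:
```python
from h import *
Y=-3.6;a=np.radians(Y);u=np.array([np.cos(a),np.sin(a),0])
g=lambda p,z:p2w('top',(250+p[0]/4-.4,140+p[1]/4-.4),z)
b=np.mean([g(p,.04) for p in [(470,158),(540,160),(530,438),(463,436)]],0)-[.409,-.2821,0]
print('bar in holder: y',(b@u).round(4),'x',np.dot(b,[np.sin(a),-np.cos(a),0]).round(4))
s=np.mean([g(p,.016) for p in [(287,150),(352,150),(355,364),(281,362)]],0);print('slip',s.round(4))
t=np.array([.4585,-.2850,.041])+.040*u
ctrl.movep(t+[0,0,.09],D(Y)); ctrl.grip(.05)
print(ctrl.line_to(t,feed=.1,f_stop=15)); ctrl.grip(0.,25); print('tab',gap())
r=ctrl.line_to(t-.030*u,feed=.02,f_stop=15); e=ctrl.get_obs()['tcp_pos']
print(r,'travel',((e-t)@u).round(4),'tab y',((e-[.409,-.2821,0])@u).round(4),gap())
ctrl.dwell(.3);ctrl.grip(.05); ctrl.line_to(e+[0,0,.1],feed=.2)
if abs(s[0]-.42)<.02 and abs(s[1]+.175)<.01:
    pick(s[0],-.175,.0045,0,.07,20)
    place(.4915,.0165,.0265,90,.07,f=12)
    ctrl.movep([.44,.29,.2],D(90))
    snap('top','d',(190,140,420,280),3.4)
```

```text
bar in holder: y -0.0164 x -0.0026
slip [ 0.4186 -0.1731  0.016 ]
False
tab (0.0116, 25.0, [-1.4, -4.7, -0.7], 44.2)
True travel -0.016 tab y 0.0736 (0.012, 25.0, [2.6, -0.1, 1.9], 45.2)
grip (0.0448, 20.0, [0.0, 0.6, 2.6], 49.8)
up (0.0449, 20.0, [-0.2, 1.1, -1.1], 50.9)
down True [0.4907 0.0163 0.0267] (0.0448, 20.0, [-0.0, -0.0, 4.9], 53.2)
placed (0.0698, 0.0, [-0.3, 0.5, -0.3], 54.5)
```

View pics/d.png

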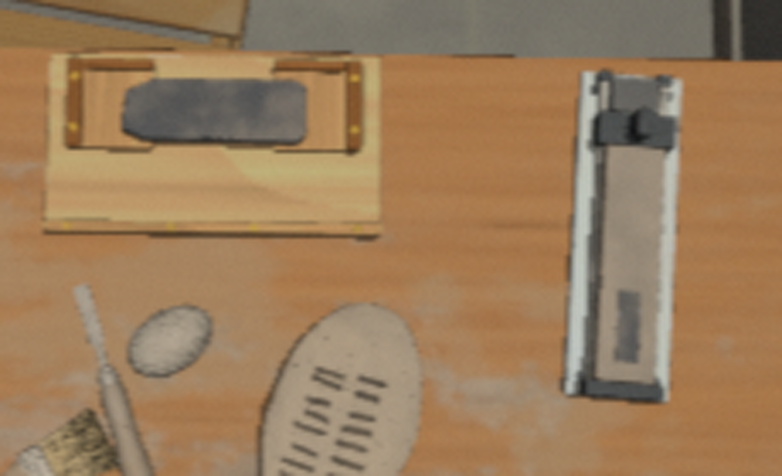

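The slip lies straight on the rests, centred at (215,112) in the crop. The bar is between stop and jaw, from (608,148) to (655,380). I'll push the jaw firmly a second time to confirm it's snug, then return the carton and block.

Run:
```python
from h import *
Y=-3.6;a=np.radians(Y);u=np.array([np.cos(a),np.sin(a),0])
g=lambda p,z:p2w('top',(190+p[0]/3.4-.4,140+p[1]/3.4-.4),z)
b=np.mean([g(p,.04) for p in [(608,148),(666,152),(655,380),(597,378)]],0)-[.409,-.2821,0]
print('bar in holder: y',(b@u).round(4),'x',np.dot(b,[np.sin(a),-np.cos(a),0]).round(4))
s=np.mean([g(p,.038) for p in [(124,79),(307,79),(307,142),(124,142)]],0);print('slip in tray',(s-[.4698,.0178,0]).round(4))
# carton back
pick(.4655,.2932,.050,90,.065,15)
place(.4375,.0734,.0445,90,.055)
pick(.3755,.2932,.050,90,.06,15)
place(.4387,-.039,.0445,90,.045)
# second push
t=np.array([.409,-.2821,.041])+.0736*u+[.0,-.0,0]
ctrl.movep(t+[0,0,.09],D(Y)); ctrl.grip(.05)
ctrl.line_to(t,feed=.1,f_stop=15); ctrl.grip(0.,25)
r=ctrl.line_to(t-.012*u,feed=.015,f_stop=22); e=ctrl.get_obs()['tcp_pos']
print(r,'tab y',((e-[.409,-.2821,0])@u).round(4),gap())
ctrl.dwell(.3);ctrl.grip(.05); ctrl.line_to([e[0],e[1],.15],feed=.2)
ctrl.movep([.3,.4,.25],D(90))
snap('top','e',(190,140,420,280),3.4)
snap('scene','f',(100,130,340,330),3)
print(gap())
```

```text
bar in holder: y -0.0243 x -0.0009
slip in tray [ 0.0198 -0.0015  0.038 ]
grip (0.0338, 15.0, [-0.4, -1.5, 1.2], 57.9)
up (0.0339, 15.0, [-0.8, 0.1, -0.9], 58.7)
down False [0.4379 0.0736 0.0447] (0.034, 15.0, [-0.0, -0.2, -0.8], 60.8)
placed (0.0551, 0.0, [0.3, -1.4, -1.0], 62.0)
grip (0.0259, 15.0, [-1.0, -0.2, 2.1], 64.8)
up (0.0256, 15.0, [0.7, -0.3, -0.7], 65.6)
down False [ 0.4391 -0.0389  0.0447] (0.026, 15.0, [-0.5, -0.2, -0.6], 68.1)
placed (0.0451, 0.0, [0.7, 0.5, -0.8], 69.3)
True tab y 0.0736 (0.0117, 25.0, [1.7, -0.7, 2.8], 72.9)
(0.05, 0.0, [0.7, 0.2, -0.5], 77.3)
```

View pics/e.png

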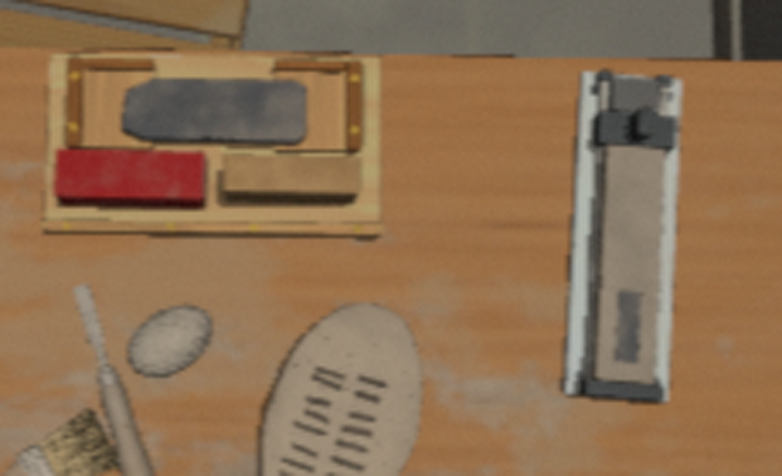

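View pics/f.png

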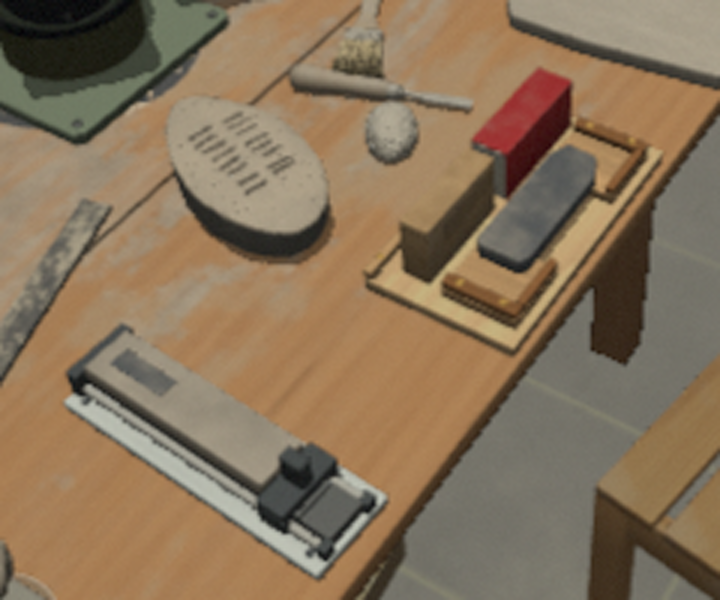

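The top view shows the carton (130,178) and block (290,177) back upright on the ledge and the slip flat on the rests (215,112). The scene view shows the bar held between stop and jaw. The second push moved the jaw no further, so I'm handing in.

```bash
python3 -c "
from cell import ctrl
print(ctrl.finish_job())"
```

```text
the job is handed in; nothing more can be done
None
```

I handed the job in after about 78 s: the bar is snug in the holder, the slip is flat on the tray's rear rests, and the carton and sanding block are back upright where they stood, by my own camera and force checks (the hand-in gave no verdict).

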